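# Check the scooter's brake levers against their grips

### The arm

A 7-joint arm with a two-finger parallel gripper is mounted at the origin on the work surface. World frame = base frame: x ahead of the robot, y to its left, z up, the work surface at z = 0. Lengths are in m, angles in rad, forces in N, time in s.
With the tool pointing down it reaches from about 0.35 to 0.9 m from the base axis. Payload 8.1 kg.
Tool frame: the origin (TCP) lies midway between the tips of the shut fingers; the grasp point (between the pads) lies 19 mm behind it; z points along the fingers, y is the line along which they close (so a half turn about z gives the same grasp; the last joint's range is limited). The gripper opens to 85 mm and grips with 20 to 120 N. Pads are 22 mm wide; open, the fingers measure 114 mm over their backs; the gripper's body (76 mm by 85 mm) begins 54 mm behind the grasp point. The pads swing forward as they close: fully open they stand 13 mm farther back than shut.
Start: joints at [1.091, 0.434, 0.025, 1.573, -0.012, 1.134, -0.075], TCP at [0.23, -0.581, 0.231] pointing down, gripper open.
Joint ranges: [-2.62, 2.62], [-0.44, 2.09], [-1.27, 1.32], [0.08, 2.57], [-1.32, 4.46], [0.12, 2], [-2.74, 2.74]. Speed limits (rad/s): [2.22, 2.22, 3.01, 3.01, 3.14, 3.14, 3.14].

### API

Orientations are given as a rotation vector (axis times angle).
In Python, from plant import get_state, get_image, camera_info, finish_job gives the robot as it stands.
- The arm moves only by the tool send_rows, never from a script. Its arguments are lists of equal length, an entry for each row: "rot": the turn, a rotation vector about the tool's x, y, z as a fraction of full scale, a list of three; "translation": the shift along the tool's x, y, z as a fraction of full scale, a list of three; "grip": the finger opening in mm, from 0 to 85.4. In form: {"rot": [[rx, ry, rz], ...], "translation": [[tx, ty, tz], ...], "grip": [grip, ...]}. A call has exactly 8 rows; each row shifts and turns the commanded pose from where the row before left it, along the tool's axes as they then stand; what a row does not reach is not made up. Full scale, the value 1, is 0.3 m for a shift and 30 degrees for a turn. A row lasts 1/8 s, in which the tool goes at most 62.5 mm and 10.7 degrees, less where a joint would pass 70% of its speed; a pose out of reach is approached as far as the arm can. A call with a number of a shift or a turn outside -1 to 1 is refused whole. A call with a gripper value outside its range is refused whole. The fingers move at their own pace and stop on an object; the grip force is fixed at half the most. Time passes only in rows, so rows that do not move let the fingers close, or fill a call up. It gives the time, the measured TCP pose, the force, the opening and the grip force at its end, in the units of the state.
- get_state(): the state, without advancing time (a new reading comes with each control period).
- get_image(name): name is "scene" or "top" or "wrist"; returns (picture, depth): 480x640x3 uint8, red, green, blue; 480x640 float32, m along the optical axis (not along the pixel's ray), 0 where there is no reading.
- camera_info(name): a dict with "intrinsics" (3x3 intrinsics, pixels), "rvec" (rotation vector, rad) and "tvec" (3), from world to camera coordinates, as OpenCV has them. Camera axes: x right, y down, z forward; pixel columns grow to the right and rows downward; lengths in m; the calibration is good to about 2 mm. A picture is of the moment at which its call begins: read the wrist's pose just before it. camera_info takes no time and is no camera call; for the wrist camera it gives the pose at the moment of the call.
- finish_job(): hands the job in; it is judged then, once.
The state is a dict: "t": time; "joints": joint angles; "joint_vel": joint speeds; "tau": joint torques, N m; "tool_pos": TCP position; "tool_rot": TCP orientation; "ft_force": force on the tool from outside, world axes, zero at the start; "wrist_torque": the same for the moment, N m; "opening": opening from 0.0 (shut) to 1.0 (fully open); "gripper_force": force on a finger pad.
Only numpy, scipy, OpenCV 4.12 (cv2) and the standard library are available. Lean on these libraries where they do the work, as an engineer would, in place of code of your own. Each camera call takes 0.05 s, during which the arm holds its last target. There are 200 camera calls.

### The job

The stop screws of both brake levers on the scooter handlebar in the vice have just been set: check that each lever stops short of its grip. With the backs of closed fingers against its outer face, press the rider's left lever (the rider sits on the robot's side) in until it comes up solid, without forcing it, keep it in for about a second, let it spring fully out, then do the same with the right lever and move clear. Do not put a finger behind a lever, do not touch the grips, and leave everything on the bench where it lies.

Things in the scene. Friction and masses are not known exactly. Their poses are not given: they have to be found in the camera images.
- handlebar: Electric scooter's alloy handlebar (650 mm wide, tube 22 mm), its middle held in a blue bench vice with 125 mm jaws, top at 165 mm; both fixed. Origin: on the bench below the middle of the bar; x = rider's forward, y = rider's left, z up. Grips and levers lie level, 205 mm above the bench. Highest point: 263 mm, a key just inboard of the left pivot. Nothing fixed stands below or ahead of the levers.
- left_lever (a joint): Angle (rad) of the rider's left brake lever about its upright pivot: 0 = sprung fully out, growing as it is pressed towards the grip. Solid, slightly springy stop at about 0.20, leaving about 29 mm between blade and grip at the press point (53 mm when out). The return spring takes about 2 N there to start, 3 N just before the stop, and brings it fully out when let go.
- left_press (a point): Point on the outer face (away from the grip) of the left lever's alloy blade, 120 mm out from the pivot, at mid-height; moves with the lever. Its x axis points ahead, away from the grip (press along -x), y to the rider's left along the grip (lever out), z up. Blade 14 mm high, 12 mm thick, nearly straight for 60 mm towards the pivot, bent a little ahead outward of here; an 18 mm ball ends it 38 mm farther out.
- left_pivot (a point): The left lever's pivot axis at mid-height of the lever; axes as for left_press. The lever runs from here towards +y.
- left_grip: Fixed black rubber grip on the left end of the bar, 32 mm thick and 125 mm long (collar 38 mm). Origin: its centre; y along the grip, towards the rider's left; x ahead, towards the lever.
- left_inner: The inner 6 mm of the left lever's blade, the side that faces the grip; moves with the lever. Origin: at the lever's pivot. No finger belongs on this side.
- right_lever (a joint): Angle (rad) of the rider's right brake lever about its upright pivot: 0 = sprung fully out, growing as it is pressed towards the grip. Solid, slightly springy stop at about 0.24, leaving about 24 mm between blade and grip at the press point (53 mm when out). The return spring takes about 2 N there to start, 3 N just before the stop, and brings it fully out when let go.
- right_press (a point): Point on the outer face (away from the grip) of the right lever's alloy blade, 120 mm out from the pivot, at mid-height; moves with the lever. Its x axis points ahead, away from the grip (press along -x), y to the rider's left along the grip (lever out), z up. Blade 14 mm high, 12 mm thick, nearly straight for 60 mm towards the pivot, bent a little ahead outward of here; an 18 mm ball ends it 38 mm farther out.
- right_pivot (a point): The right lever's pivot axis at mid-height of the lever; axes as for right_press. The lever runs from here towards -y.
- right_grip: Fixed black rubber grip on the right end of the bar, 32 mm thick and 125 mm long (collar 38 mm). Origin: its centre; y along the grip, towards the rider's left; x ahead, towards the lever.
- right_inner: The inner 6 mm of the right lever's blade, the side that faces the grip; moves with the lever. Origin: at the lever's pivot. No finger belongs on this side.
- screwdriver: blue-handled screwdriver 190 mm long, lying on the bench; loose, to be left where it is; origin: below the middle of its length, on the bench.
- hammer: hammer 260 mm long, black handle, lying on the bench; loose, to be left where it is; origin: below the middle of its length, on the bench.
- wrench: steel wrench 160 mm long, lying on the bench; loose, to be left where it is; origin: below the middle of its length, on the bench.
- padlock: brass padlock standing on the bench, 50 mm wide, 24 mm thick, 78 mm high with its steel shackle; loose, to be left where it is; origin: the middle of its underside.
- lock_cylinder: steel door-lock cylinder 62 x 33 x 17 mm with a key in it, lying on the bench; loose, to be left where it is; origin: the middle of its underside.
- oil_can: white oil can standing on the bench, 52 mm across, 150 mm high; loose, to be left where it is; origin: the middle of its underside.
- blanks_box: small blue carton of key blanks, 110 x 65 x 40 mm, on the bench; loose, to be left where it is; origin: the middle of its underside.
Things that resemble listed ones, but are neither listed nor needed, are in the scene too. There is more than one size of the screwdriver; the job needs the smaller. What is shaped like the wrench but black is not meant.

How it is judged:
By the outcome, as a careful person would: the job done as asked, in the order asked, and still so for the second after the job is handed in, with the robot touching nothing.
It also fails if it takes over 58 s, if anything falls off the work surface, if the arm or the gripper's body presses on something with over 40 N, if the wrist force passes 120 N, or if a joint passes its speed limit or range.

## Working session

There is one attempt and no reset: what is moved stays moved. The work goes in short steps, Python scripts to look and compute and a tool call to move; the robot and the scene stay as the last step left them, time stands still between calls to the robot, and variables do not carry over. Pictures are saved under pics/ and viewed, at most 10 in all, crops included, and the job is handed in when it is done.

Besides the shell and the picture viewer there is one more tool, called after "Emit:" as name(argument=value, ...), one argument or row to a line, values as JSON. send_rows: Moves the arm, as the interface text tells. Shift numbers are shares of 0.3 m and turn numbers shares of 30 degrees, none past 1 either way. Its arguments: {"type":"object","properties":{"rot":{"type":"array"},"translation":{"type":"array"},"grip":{"type":"array"}},"required":["rot","translation","grip"]}

```bash
ls; mkdir -p pics
python3 - <<'E'
from plant import *
import cv2,numpy as np
s=get_state();print(s)
for n in("scene","top"):
    p,d=get_image(n);cv2.imwrite(f"pics/{n}0.png",p[:,:,::-1]);np.savez(f"{n}0.npz",p=p,d=d,K=camera_info(n)["intrinsics"],r=camera_info(n)["rvec"],t=camera_info(n)["tvec"])
    print(n,camera_info(n))
E
```

```text
pics
{'t': 0.0, 'joints': array([ 1.09142776,  0.43521494,  0.02496496,  1.5741027 , -0.01158692,
        1.13396225, -0.07508513]), 'joint_vel': array([ 0.00112098, -0.00053482,  0.00124595,  0.00015429, -0.00179885,
       -0.00080313,  0.00175636]), 'tau': array([-9.04386179e-04, -6.70470643e+01,  1.02489721e+00, -3.16222894e+01,
        1.55955105e-02,  1.22581003e-02, -4.62417177e-06]), 'tool_pos': array([ 0.22971442, -0.58072148,  0.23052869]), 'tool_rot': array([-3.08457014e+00, -5.87990090e-01,  6.80874275e-04]), 'ft_force': array([-0.76813173, -0.31262996, -0.64466549]), 'wrist_torque': array([0.00453506, 0.02504778, 0.01793921]), 'gripper_force': 0.0, 'opening': 1.001864530507736}
scene {'intrinsics': array([[610.63861351,   0.        , 316.09288162],
       [  0.        , 610.63861351, 236.19999225],
       [  0.        ,   0.        ,   1.        ]]), 'rvec': array([ 2.02628473,  1.29872047, -0.57122888]), 'tvec': array([-0.33495279, -0.19077195,  1.88323084])}
top {'intrinsics': array([[499.14870057,   0.        , 313.03620275],
       [  0.        , 499.14870057, 249.35261632],
       [  0.        ,   0.        ,   1.        ]]), 'rvec': array([ 2.15478889, -2.18601264,  0.06283827]), 'tvec': array([0.14918483, 0.51026598, 1.52710795])}
```

View pics/top0.png

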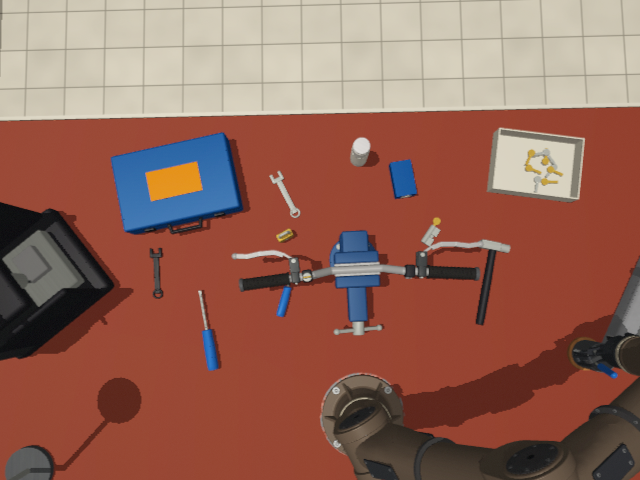

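View pics/scene0.png

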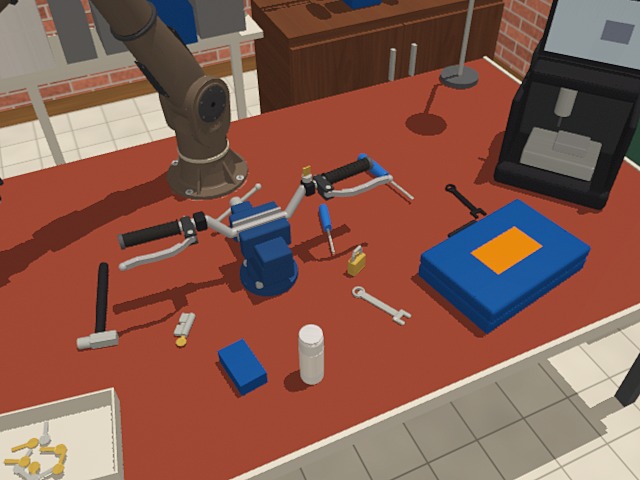

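The top view shows the left lever from its pivot at about (294,265) to its ball at (236,257), and the right lever from (424,250) to about (485,243), with the hammer head below at (495,246). The scene view shows the same levers, with balls at (390,178) and (123,266).

```bash
cat > h.py <<'E'
import numpy as np,cv2
def cloud(d,K,r,t):
    R=cv2.Rodrigues(np.array(r))[0];v,u=np.mgrid[:d.shape[0],:d.shape[1]]
    c=np.stack([(u-K[0,2])*d/K[0,0],(v-K[1,2])*d/K[1,1],d],-1)
    w=(c-t)@R; w[d==0]=np.nan; return w
def tri(obs):
    A=[]
    for K,r,t,u,v in obs:
        P=K@np.c_[cv2.Rodrigues(np.array(r))[0],t]; A+= [u*P[2]-P[0],v*P[2]-P[1]]
    x=np.linalg.svd(np.array(A))[2][-1]; return x[:3]/x[3]
E
python3 - <<'E'
from h import *
for n in("top","scene"):
    z=np.load(n+"0.npz");w=cloud(z["d"],z["K"],z["r"],z["t"]);p=z["p"].astype(int)
    m=(w[...,2]>.15)&(w[...,2]<.235)&(w[...,0]>.2)&(w[...,0]<.6)&(abs(w[...,1])<.45)
    b=p.max(-1)
    g=m&(b<45)
    for nm,mm in(("dark",g),("light",m&(p.min(-1)>90))):
        for lo in np.arange(-.4,.42,.02):
            k=mm&(w[...,1]>=lo)&(w[...,1]<lo+.02)
            if k.sum()>3: q=w[k]; print(n,nm,round(lo+.01,2),k.sum(),"x",q[:,0].min().round(4),np.median(q[:,0]).round(4),q[:,0].max().round(4),"z",np.median(q[:,2]).round(4),q[:,2].max().round(4))
z=[np.load(n+"0.npz") for n in("top","scene")]
ims=[]
for zz,(u,v) in((z[0],(265,265)),(z[0],(455,255)),(z[1],(350,185)),(z[1],(150,245))):
    c=zz["p"][v-37:v+38,u-50:u+50,::-1];ims.append(cv2.resize(c,(400,300),interpolation=cv2.INTER_CUBIC))
cv2.imwrite("pics/crops.png",np.vstack([np.hstack(ims[:2]),np.hstack(ims[2:])]))
E
```

```text
top dark -0.29 68 x 0.4133 0.4267 0.4405 z 0.2184 0.2254
top dark -0.27 82 x 0.4135 0.4267 0.4407 z 0.2183 0.2292
top dark -0.25 84 x 0.4138 0.4295 0.4437 z 0.2183 0.2273
top dark -0.23 85 x 0.4141 0.43 0.444 z 0.2183 0.2271
top dark -0.21 79 x 0.4169 0.4304 0.4443 z 0.2187 0.2274
top dark -0.19 86 x 0.4172 0.4306 0.4473 z 0.2191 0.2255
top dark -0.17 42 x 0.4175 0.4321 0.4505 z 0.2196 0.2267
top dark -0.13 18 x 0.4207 0.438 0.4505 z 0.2226 0.2276
top dark -0.11 16 x 0.4214 0.4411 0.4507 z 0.2214 0.2268
top dark 0.15 8 x 0.4112 0.4259 0.4409 z 0.2211 0.2248
top dark 0.21 58 x 0.404 0.4176 0.4342 z 0.2193 0.2253
top dark 0.23 75 x 0.4017 0.4152 0.4315 z 0.2189 0.2289
top dark 0.25 82 x 0.3992 0.4128 0.4292 z 0.2186 0.2271
top dark 0.27 81 x 0.3969 0.4129 0.4267 z 0.2181 0.2309
top dark 0.29 77 x 0.3945 0.4104 0.4243 z 0.2191 0.2273
top dark 0.31 83 x 0.392 0.4055 0.4216 z 0.2192 0.2268
top dark 0.33 30 x 0.3921 0.4056 0.4192 z 0.2169 0.2237
top light -0.33 5 x 0.502 0.5072 0.5131 z 0.2114 0.2142
top light -0.31 40 x 0.4237 0.5049 0.5133 z 0.2124 0.2196
top light -0.29 36 x 0.4969 0.50
[... 4379 characters left out ...]
scene light 0.13 98 x 0.4182 0.4336 0.4445 z 0.202 0.2205
scene light 0.15 34 x 0.4171 0.4272 0.4359 z 0.2255 0.2344
scene light 0.17 20 x 0.4156 0.4269 0.4374 z 0.2167 0.2341
scene light 0.19 62 x 0.3974 0.4696 0.4765 z 0.2137 0.2262
scene light 0.21 57 x 0.4171 0.4781 0.4864 z 0.2086 0.2185
scene light 0.23 63 x 0.476 0.487 0.4946 z 0.2113 0.2188
scene light 0.25 58 x 0.4769 0.4914 0.4997 z 0.2108 0.2168
scene light 0.27 51 x 0.4793 0.4901 0.4965 z 0.2109 0.2158
scene light 0.29 52 x 0.4748 0.4884 0.4944 z 0.211 0.2167
scene light 0.31 52 x 0.4738 0.4825 0.4926 z 0.212 0.2178
scene light 0.33 68 x 0.396 0.4817 0.4886 z 0.2124 0.2281
scene light 0.35 48 x 0.4678 0.484 0.4917 z 0.2114 0.2189
```

View pics/crops.png

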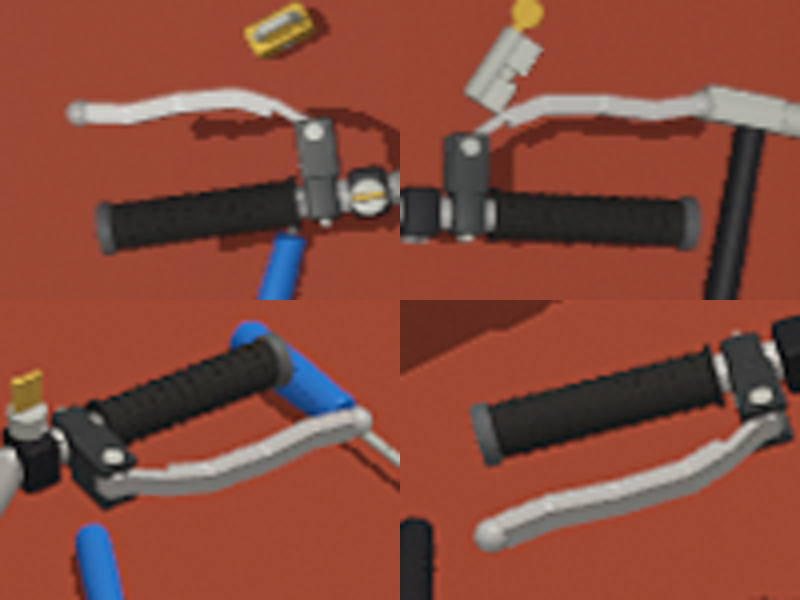

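The crops show the levers clearly, both sprung out. The left pivot cap is at about (293,260) and the left ball at (234,256). The right pivot cap is at about (422,255) and the right ball at about (482,243). I'll work out the press frames now.

Run:
```python
from h import *
Z=[np.load(n+"0.npz") for n in("top","scene")]
W=[cloud(z["d"],z["K"],z["r"],z["t"]) for z in Z]
for i,nm,u,v in((0,"Lpiv",293,260),(0,"Rpiv",422,254),(1,"Lpiv",328,176),(1,"Rpiv",190,232)):
    print(nm,i,np.nanmedian(W[i][v-1:v+2,u-1:u+2].reshape(-1,3),0).round(4))
for s in(1,-1):
  for i in(0,1):
    w=W[i];p=Z[i]["p"].astype(int);y=w[...,1]*s
    g=w[(p.max(-1)<45)&(y>.205 if s>0 else y>.18)&(y<.315)&(w[...,2]>.2)&(w[...,2]<.23)&(w[...,0]<.46)&(w[...,0]>.38)]
    f=np.polyfit(g[:,1],g[:,0],1)
    l=w[(p.min(-1)>80)&(y>.27)&(y<.4)&(w[...,2]>.19)&(w[...,2]<.22)&(w[...,0]>.46)&(w[...,0]<.53)]
    print(s,i,"grip line",f.round(4),"lever y end",(l[:,1]*s).max().round(4))
s=__import__("plant").get_state()["tool_rot"];print(cv2.Rodrigues(s)[0].round(3))
```

```text
Lpiv 0 [0.4686 0.192  0.2237]
Rpiv 0 [ 0.4793 -0.1555  0.2201]
Lpiv 1 [0.4221 0.2112 0.2205]
Rpiv 1 [ 0.4757 -0.1556  0.2216]
1 0 grip line [-0.1181  0.4436] lever y end 0.3603
1 1 grip line [-0.1083  0.4482] lever y end 0.3631
-1 0 grip line [0.0478 0.4403] lever y end 0.3237
-1 1 grip line [0.0546 0.4492] lever y end 0.3227
[[ 0.93   0.368 -0.001]
 [ 0.368 -0.93   0.001]
 [-0.    -0.001 -1.   ]]
```

Emit:
send_rows(
  rot=[
    [0,0,0],
    [0,0,0],
    [0,0,0],
    [0,0,-0.3],
    [0,0,-0.3],
    [0,0,-0.3],
    [0,0,-0.3],
    [0,0,-0.3],
  ],
  translation=[
    [0,0,-0.15],
    [0,0,-0.15],
    [0,0,-0.15],
    [0,0,0],
    [0,0,0],
    [0,0,0],
    [0,0,0],
    [0,0,0],
  ],
  grip=[0,0,0,0,0,0,0,0],
)

```text
t: 1.1
tool_pos: [0.2298, -0.581, 0.3658]
tool_rot: [-2.621, -1.731, -0.0]
ft_force: [1.0, -0.1, -0.2]
opening: -0.001
gripper_force: 0.0
```

Emit:
send_rows(
  rot=[
    [0,0,-0.25],
    [0,0,-0.25],
    [0,0,-0.25],
    [0,0,-0.25],
    [0,0,0],
    [0,0,0],
    [0,0,0],
    [0,0,0],
  ],
  translation=[
    [0,0,0],
    [0,0,0],
    [0,0,0],
    [0,0,0],
    [0.15,0.07,0],
    [0.15,0.07,0],
    [0.15,0.07,0],
    [0.15,0.07,0],
  ],
  grip=[0,0,0,0,0,0,0,0],
)

```text
t: 2.1
tool_pos: [0.293, -0.391, 0.366]
tool_rot: [-2.09, -2.345, -0.0]
ft_force: [0.9, -0.6, 1.2]
opening: -0.001
gripper_force: 0.0
```

Emit:
send_rows(
  rot=[
    [0,0,0],
    [0,0,0],
    [0,0,0],
    [0,0,0],
    [0,0,0],
    [0,0,0],
    [0,0,0],
    [0,0,0],
  ],
  translation=[
    [0.15,0.07,0],
    [0.15,0.07,0],
    [0.15,0.07,0],
    [0.15,0.07,0],
    [0.15,0.07,0],
    [0.15,0.07,0],
    [0.15,0.07,0],
    [0.15,0.07,0],
  ],
  grip=[0,0,0,0,0,0,0,0],
)

```text
t: 3.1
tool_pos: [0.4184, -0.0144, 0.3662]
tool_rot: [2.091, 2.345, -0.001]
ft_force: [0.6, -0.3, 0.2]
opening: -0.001
gripper_force: 0.0
```

Emit:
send_rows(
  rot=[
    [0,0,0],
    [0,0,0],
    [0,0,0],
    [0,0,0],
    [0,0,0],
    [0,0,0],
    [0,0,0],
    [0,0,0],
  ],
  translation=[
    [0.15,0.071,0],
    [0.15,0.071,0],
    [0.15,0.071,0],
    [0.15,0.071,0],
    [0.15,0.071,0],
    [0.15,0.071,0],
    [0.15,0.071,0],
    [0,0,0],
  ],
  grip=[0,0,0,0,0,0,0,0],
)

```text
t: 4.1
tool_pos: [0.5294, 0.3181, 0.3647]
tool_rot: [-2.082, -2.348, 0.002]
ft_force: [-0.2, -1.3, 0.2]
opening: -0.001
gripper_force: 0.0
```

Run:
```python
from plant import *
import cv2
s=get_state();print(s["tool_pos"],s["ft_force"],s["joints"].round(2))
p,d=get_image("wrist");cv2.imwrite("pics/w1.png",p[:,:,::-1])
```

```text
[0.52939473 0.3180651  0.36471916] [-0.16136539 -1.26564255  0.20743339] [-0.1   0.48 -0.84  1.32  0.35  1.5  -0.79]
```

View pics/w1.png

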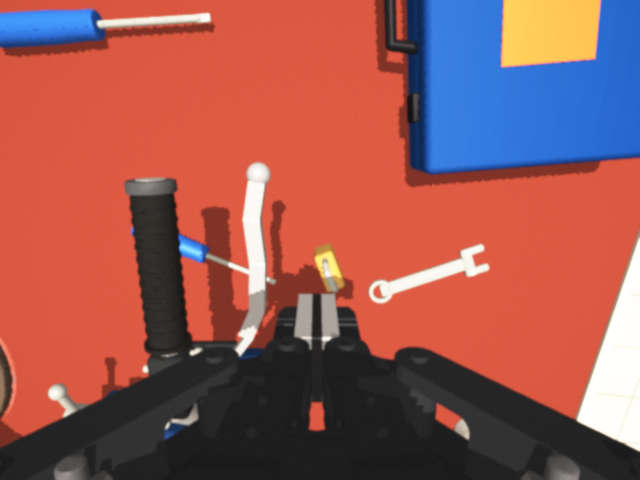

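The wrist view shows the left lever from its ball at (258,173) to its root at (245,345). The closed fingers at (317,300) are ahead of it, with nothing in the way below. I'll check the blade's outer edge from this view.

```bash
cat > e.py <<'E'
from h import *
from plant import *
import sys
y0,yaw=map(float,sys.argv[1:])
c=camera_info("wrist");p,d=get_image("wrist");w=cloud(d,c["intrinsics"],c["rvec"],c["tvec"]).reshape(-1,3)
w=w[(w[:,2]>.195)&(w[:,2]<.222)&(w[:,0]>.46)&(w[:,0]<.53)]
for y in np.arange(y0-.02,y0+.05,.01):
    q=w[abs(w[:,1]-y)<.005]
    if len(q)>3: print(y.round(3),len(q),np.percentile(q[:,0],[2,50,98]).round(4),np.median(q[:,2]).round(4))
q=w[(abs(w[:,1])>.25)];print("end",abs(q[:,1]).max())
E
python3 e.py .312 0
```

```text
0.292 232 [0.4795 0.4869 0.4925] 0.211
0.302 237 [0.4776 0.4844 0.4903] 0.211
0.312 248 [0.4753 0.4824 0.4884] 0.211
0.322 244 [0.474  0.4808 0.4862] 0.211
0.332 241 [0.4747 0.4811 0.4865] 0.2111
0.342 249 [0.4751 0.4817 0.4871] 0.211
0.352 303 [0.474  0.4824 0.4899] 0.2114
0.362 151 [0.4746 0.4822 0.489 ] 0.2094
end 0.36266068405682006
```

Emit:
send_rows(
  rot=[
    [0,0,-0.18],
    [0,0,0],
    [0,0,0],
    [0,0,0],
    [0,0,0],
    [0,0,0],
    [0,0,0],
    [0,0,0],
  ],
  translation=[
    [0,0,0],
    [0.012,-0.023,0.1],
    [0,0,0.1],
    [0,0,0.1],
    [0,0,0.1],
    [0,0,0.1],
    [0,0,0.1],
    [0,0,0],
  ],
  grip=[0,0,0,0,0,0,0,0],
)

```text
t: 5.2
tool_pos: [0.5224, 0.3134, 0.1846]
tool_rot: [-1.98, -2.439, 0.007]
ft_force: [0.6, -0.7, 1.0]
opening: 0.002
gripper_force: 0.0
```

Emit:
send_rows(
  rot=[
    [0,0,0],
    [0,0,0],
    [0,0,0],
    [0,0,0],
    [0,0,0],
    [0,0,0],
    [0,0,0],
    [0,0,0],
  ],
  translation=[
    [0,-0.01,0],
    [0,-0.01,0],
    [0,-0.01,0],
    [0,-0.01,0],
    [0,0,0],
    [0,0,0],
    [0,0,0],
    [0,0,0],
  ],
  grip=[0,0,0,0,0,0,0,0],
)

```text
t: 6.2
tool_pos: [0.5112, 0.3138, 0.1862]
tool_rot: [-1.977, -2.441, 0.0]
ft_force: [0.4, -0.0, -0.4]
opening: -0.002
gripper_force: 0.0
```

Emit:
send_rows(
  rot=[
    [0,0,0],
    [0,0,0],
    [0,0,0],
    [0,0,0],
    [0,0,0],
    [0,0,0],
    [0,0,0],
    [0,0,0],
  ],
  translation=[
    [0.013,0,0],
    [0,-0.01,0],
    [0,-0.01,0],
    [0,-0.01,0],
    [0,0,0],
    [0,0,0],
    [0,0,0],
    [0,0,0],
  ],
  grip=[0,0,0,0,0,0,0,0],
)

```text
t: 7.2
tool_pos: [0.5016, 0.3157, 0.1863]
tool_rot: [-1.978, -2.441, 0.0]
ft_force: [-0.2, -0.2, -0.9]
opening: -0.003
gripper_force: 0.0
```

Run:
```python
from plant import *
import cv2
s=get_state();print(s["tool_pos"],s["ft_force"])
p,d=get_image("wrist");q,d=get_image("scene")
import numpy as np
cv2.imwrite("pics/w2.png",np.hstack([cv2.resize(p[100:400,150:450,::-1],(400,400)),cv2.resize(q[130:230,290:390,::-1],(400,400),interpolation=2)]))
```

```text
[0.50159963 0.31569109 0.18626753] [-0.21559728 -0.17601857 -0.8741808 ]
```

View pics/w2.png

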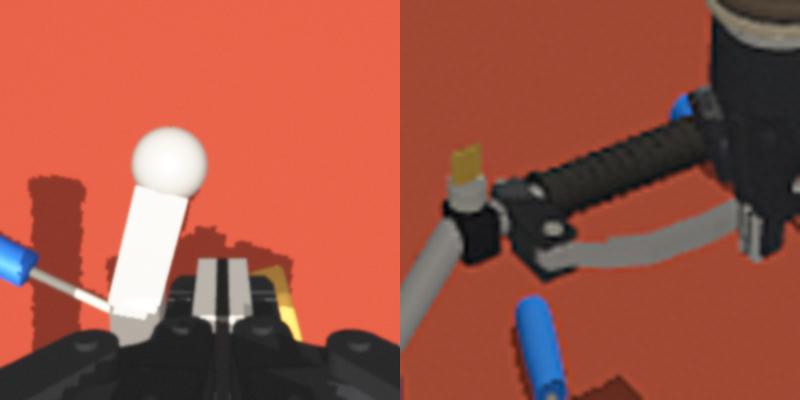

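The fingers are beside the blade's outer face, at about (150,320) in the left half of the picture, and clear of the ball and the grip. I'll press along the lever's arc.

Emit:
send_rows(
  rot=[
    [0,0,-0.033],
    [0,0,-0.033],
    [0,0,-0.033],
    [0,0,-0.033],
    [0,0,-0.033],
    [0,0,-0.033],
    [0,0,-0.033],
    [0,0,-0.033],
  ],
  translation=[
    [0.0034,-0.0066,0],
    [0.0034,-0.0066,0],
    [0.0034,-0.0066,0],
    [0.0034,-0.0066,0],
    [0.0034,-0.0066,0],
    [0.0034,-0.0066,0],
    [0.0034,-0.0066,0],
    [0.0034,-0.0066,0],
  ],
  grip=[0,0,0,0,0,0,0,0],
)

```text
t: 8.3
tool_pos: [0.484, 0.3195, 0.1863]
tool_rot: [-1.803, -2.573, -0.0]
ft_force: [2.6, 0.2, -2.3]
opening: 0.003
gripper_force: 1.4
```

Emit:
send_rows(
  rot=[
    [0,0,-0.025],
    [0,0,-0.025],
    [0,0,-0.025],
    [0,0,-0.025],
    [0,0,0],
    [0,0,0],
    [0,0,0],
    [0,0,0],
  ],
  translation=[
    [0.0025,-0.005,0],
    [0.0025,-0.005,0],
    [0.0025,-0.005,0],
    [0.0025,-0.005,0],
    [0,0,0],
    [0,0,0],
    [0,0,0],
    [0,0,0],
  ],
  grip=[0,0,0,0,0,0,0,0],
)

```text
t: 9.3
tool_pos: [0.4774, 0.3202, 0.1863]
tool_rot: [-1.736, -2.618, -0.0]
ft_force: [3.1, 2.8, -2.1]
opening: -0.004
gripper_force: 1.8
```

Emit:
send_rows(
  rot=[
    [0,0,-0.015],
    [0,0,0],
    [0,0,0],
    [0,0,0],
    [0,0,0],
    [0,0,0],
    [0,0,0],
    [0,0,0],
  ],
  translation=[
    [0.001,-0.004,0],
    [0,-0.002,0],
    [0,0,0],
    [0,0,0],
    [0,0,0],
    [0,0,0],
    [0,0,0],
    [0,0,0],
  ],
  grip=[0,0,0,0,0,0,0,0],
)

```text
t: 10.3
tool_pos: [0.4755, 0.32, 0.1865]
tool_rot: [-1.725, -2.625, -0.001]
ft_force: [2.6, 4.8, -2.1]
opening: 0.001
gripper_force: 2.1
```

```bash
sed -i 's/>.46)/>.42)/' e.py; python3 e.py .325 0
python3 - <<'E'
from plant import *
import cv2,numpy as np
s=get_state();print(s["tool_pos"],s["ft_force"],s["wrist_torque"],s["t"])
p,d=get_image("wrist");q,d=get_image("scene")
cv2.imwrite("pics/w3.png",np.hstack([cv2.resize(p[100:400,120:420,::-1],(400,400)),cv2.resize(q[130:230,290:390,::-1],(400,400),interpolation=2)]))
E
```

```text
0.305 493 [0.4201 0.4214 0.4553] 0.2085
0.315 1048 [0.4201 0.4538 0.4602] 0.2111
0.325 2162 [0.4204 0.459  0.4691] 0.211
0.335 2800 [0.4205 0.4704 0.485 ] 0.211
0.345 1265 [0.4447 0.4511 0.4571] 0.2112
0.355 1806 [0.4419 0.4498 0.4579] 0.2114
0.365 407 [0.4443 0.4498 0.4554] 0.208
end 0.36297041179708794
[0.47554607 0.32006161 0.18648911] [ 3.53378522  5.22622945 -3.10515585] [ 9.29760315e-01 -6.02145211e-01  8.46777385e-04] 10.35
```

View pics/w3.png

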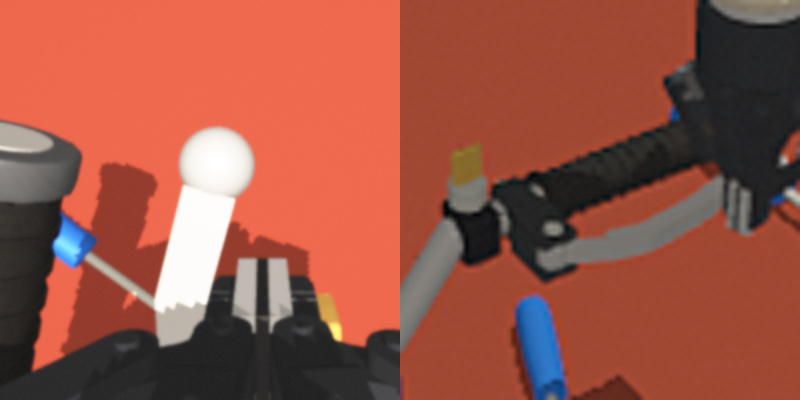

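The left ball has swung 32.6 mm (x 0.482 to 0.450), which is about 0.20 rad, so the lever is at its stop. The wrist torque puts the contact at fingertip height, so only the fingers touch. I'll press 1 mm more and hold.

Emit:
send_rows(
  rot=[
    [0,0,0],
    [0,0,0],
    [0,0,0],
    [0,0,0],
    [0,0,0],
    [0,0,0],
    [0,0,0],
    [0,0,0],
  ],
  translation=[
    [0.003,-0.004,0],
    [0,0,0],
    [0,0,0],
    [0,0,0],
    [0,0,0],
    [0,0,0],
    [0,0,0],
    [0,0,0],
  ],
  grip=[0,0,0,0,0,0,0,0],
)

```text
t: 11.45
tool_pos: [0.4748, 0.3201, 0.1865]
tool_rot: [1.726, 2.624, 0.002]
ft_force: [4.9, 3.7, -2.4]
opening: 0.001
gripper_force: 3.0
```

Emit:
send_rows(
  rot=[
    [0,0,0],
    [0,0,0],
    [0,0,0],
    [0,0,0],
    [0,0,0],
    [0,0,0],
    [0,0,0],
    [0,0,0],
  ],
  translation=[
    [0.001,-0.005,0],
    [0,0,0],
    [0,0,0],
    [0,0,0],
    [0,0,0],
    [0,0,0],
    [0,0,0],
    [0,0,0],
  ],
  grip=[0,0,0,0,0,0,0,0],
)

```text
t: 12.45
tool_pos: [0.4747, 0.32, 0.1866]
tool_rot: [1.726, 2.623, 0.005]
ft_force: [9.7, 5.7, -6.1]
opening: 0.001
gripper_force: 5.7
```

The last 1.5 mm of command moved the tool only 0.1 mm and the force rose to 11 N, so it is solid, and it has been held for a second. Now I'll release.

Emit:
send_rows(
  rot=[
    [0,0,0.05],
    [0,0,0.05],
    [0,0,0.05],
    [0,0,0.05],
    [0,0,0.05],
    [0,0,0.05],
    [0,0,0.05],
    [0,0,0.05],
  ],
  translation=[
    [-0.005,0.012,0],
    [-0.005,0.012,0],
    [-0.005,0.012,0],
    [-0.005,0.012,0],
    [-0.005,0.012,0],
    [-0.005,0.012,0],
    [-0.005,0.012,0],
    [-0.005,0.012,0],
  ],
  grip=[0,0,0,0,0,0,0,0],
)

```text
t: 13.45
tool_pos: [0.5034, 0.3174, 0.1862]
tool_rot: [-1.992, -2.428, 0.001]
ft_force: [0.3, 0.2, 0.4]
opening: -0.001
gripper_force: 0.0
```

Emit:
send_rows(
  rot=[
    [0,0,0],
    [0,0,0],
    [0,0,0],
    [0,0,0],
    [0,0,0],
    [0,0,0],
    [0,0,0],
    [0,0,0],
  ],
  translation=[
    [0,0.04,0],
    [0,0.04,0],
    [0,0.04,0],
    [0,0,-0.12],
    [0,0,-0.12],
    [0,0,-0.12],
    [0,0,-0.12],
    [0,0,-0.12],
  ],
  grip=[0,0,0,0,0,0,0,0],
)

```text
t: 14.45
tool_pos: [0.5394, 0.3243, 0.3675]
tool_rot: [-1.99, -2.43, -0.0]
ft_force: [0.2, 0.0, -0.7]
opening: 0.0
gripper_force: 0.0
```

```bash
python3 e.py .325 0; python3 -c "
from plant import *
s=get_state();print(s['tool_pos'],s['tool_rot'],s['ft_force'])"
```

```text
0.305 344 [0.4204 0.481  0.4898] 0.2108
0.315 306 [0.4201 0.4802 0.4877] 0.2108
0.325 260 [0.4202 0.4801 0.4861] 0.2111
0.335 265 [0.4202 0.4805 0.4868] 0.2109
0.345 250 [0.4752 0.4818 0.4881] 0.211
0.355 316 [0.4736 0.4825 0.4899] 0.2113
0.365 56 [0.477  0.4825 0.4872] 0.2077
end 0.3626539776358206
[0.54010363 0.32560158 0.37259247] [1.99040143 2.42955385 0.00981213] [0.45483817 0.3557528  3.08326278]
```

The left lever is back fully out, with its blade and ball positions as before. On to the right lever.

Emit:
send_rows(
  rot=[
    [0,0,0.22],
    [0,0,0.22],
    [0,0,0.22],
    [0,0,0],
    [0,0,0],
    [0,0,0],
    [0,0,0],
    [0,0,0],
  ],
  translation=[
    [0,0,0],
    [0,0,0],
    [0,0,0],
    [-0.166,0.026,0],
    [-0.166,0.026,0],
    [-0.166,0.026,0],
    [-0.166,0.026,0],
    [-0.166,0.026,0],
  ],
  grip=[0,0,0,0,0,0,0,0],
)

```text
t: 15.5
tool_pos: [0.5413, 0.0705, 0.3663]
tool_rot: [2.379, 2.052, 0.0]
ft_force: [0.6, 0.2, 0.5]
opening: -0.001
gripper_force: 0.0
```

Emit:
send_rows(
  rot=[
    [0,0,0],
    [0,0,0],
    [0,0,0],
    [0,0,0],
    [0,0,0],
    [0,0,0],
    [0,0,0],
    [0,0,0],
  ],
  translation=[
    [-0.166,0.026,0],
    [-0.166,0.026,0],
    [-0.166,0.026,0],
    [-0.166,0.026,0],
    [-0.166,0.026,0],
    [-0.166,0.026,0],
    [-0.166,0.026,0],
    [0,0,0],
  ],
  grip=[0,0,0,0,0,0,0,0],
)

```text
t: 16.5
tool_pos: [0.5429, -0.2863, 0.3649]
tool_rot: [-2.386, -2.043, 0.003]
ft_force: [-0.1, -0.1, -0.8]
opening: -0.002
gripper_force: 0.0
```

```bash
python3 e.py -.29 0
python3 - <<'E'
from plant import *
import cv2
s=get_state();print(s['tool_pos'],s['tool_rot'],s['joints'].round(2))
p,d=get_image("wrist");cv2.imwrite("pics/w4.png",p[:,:,::-1])
E
```

```text
-0.31 331 [0.4273 0.5031 0.5119] 0.2113
-0.3 684 [0.4214 0.4389 0.5083] 0.2122
-0.29 670 [0.421  0.4377 0.507 ] 0.2123
-0.28 705 [0.4212 0.438  0.5061] 0.2131
-0.27 742 [0.4208 0.4382 0.5074] 0.2132
-0.26 765 [0.421  0.4386 0.5088] 0.2132
-0.25 785 [0.4213 0.439  0.5102] 0.2133
-0.24 824 [0.4213 0.4396 0.5107] 0.2141
end 0.3218855965205893
[ 0.54361606 -0.28292701  0.36539326] [-2.38181976e+00 -2.04686497e+00  3.53687880e-04] [ 0.81  0.42 -0.63  1.34  0.24  1.46  0.04]
```

View pics/w4.png

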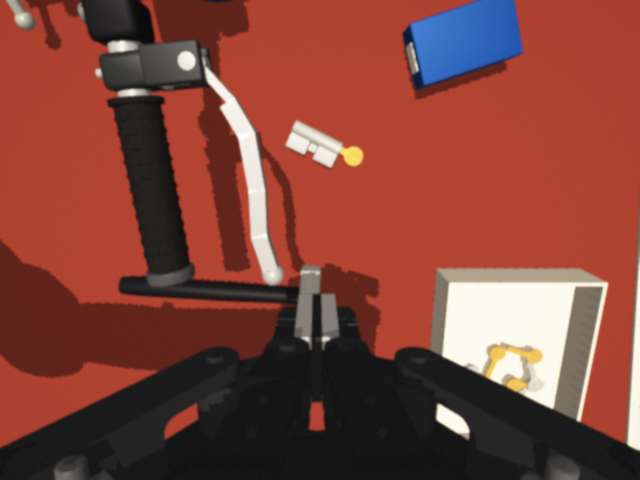

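The wrist view shows the right lever from (187,60) to its ball at (273,275), sprung out. The hammer is on the bench below, well under fingertip height.

Emit:
send_rows(
  rot=[
    [0,0,0],
    [0,0,0],
    [0,0,0],
    [0,0,0],
    [0,0,0],
    [0,0,0],
    [0,0,0],
    [0,0,0],
  ],
  translation=[
    [0.012,-0.011,0],
    [0,0,0.1],
    [0,0,0.1],
    [0,0,0.1],
    [0,0,0.1],
    [0,0,0.1],
    [0,0,0.095],
    [0,0,0],
  ],
  grip=[0,0,0,0,0,0,0,0],
)

```text
t: 17.6
tool_pos: [0.54, -0.2748, 0.1864]
tool_rot: [-2.374, -2.052, 0.002]
ft_force: [-0.2, -0.6, 0.4]
opening: 0.002
gripper_force: 0.0
```

Emit:
send_rows(
  rot=[
    [0,0,0],
    [0,0,0],
    [0,0,0],
    [0,0,0],
    [0,0,0],
    [0,0,0],
    [0,0,0],
    [0,0,0],
  ],
  translation=[
    [0,-0.01,0],
    [0,-0.01,0],
    [0,-0.01,0],
    [0,-0.01,0],
    [0,0,0],
    [0,0,0],
    [0,0,0],
    [0,0,0],
  ],
  grip=[0,0,0,0,0,0,0,0],
)

```text
t: 18.6
tool_pos: [0.5293, -0.2748, 0.1877]
tool_rot: [-2.379, -2.052, -0.0]
ft_force: [0.4, 0.7, -0.6]
opening: -0.002
gripper_force: 0.0
```

Emit:
send_rows(
  rot=[
    [0,0,0],
    [0,0,0],
    [0,0,0],
    [0,0,0.033],
    [0,0,0.033],
    [0,0,0.033],
    [0,0,0.033],
    [0,0,0],
  ],
  translation=[
    [-0.009,0,0],
    [0,-0.013,0],
    [0,-0.013,0],
    [-0.0035,-0.0066,0],
    [-0.0035,-0.0066,0],
    [-0.0035,-0.0066,0],
    [-0.0035,-0.0066,0],
    [0,0,0],
  ],
  grip=[0,0,0,0,0,0,0,0],
)

```text
t: 19.6
tool_pos: [0.5125, -0.2792, 0.1879]
tool_rot: [2.449, 1.968, -0.0]
ft_force: [2.0, 0.9, -0.5]
opening: -0.002
gripper_force: 0.8
```

Emit:
send_rows(
  rot=[
    [0,0,0.033],
    [0,0,0.033],
    [0,0,0.033],
    [0,0,0.033],
    [0,0,0.033],
    [0,0,0.033],
    [0,0,0],
    [0,0,0],
  ],
  translation=[
    [-0.0035,-0.0066,0],
    [-0.0035,-0.0066,0],
    [-0.0035,-0.0066,0],
    [-0.0035,-0.0066,0],
    [-0.0035,-0.0066,0],
    [-0.0035,-0.0066,0],
    [0,0,0],
    [0,0,0],
  ],
  grip=[0,0,0,0,0,0,0,0],
)

```text
t: 20.6
tool_pos: [0.4996, -0.2823, 0.1879]
tool_rot: [2.547, 1.839, -0.0]
ft_force: [2.7, -0.3, 0.7]
opening: -0.002
gripper_force: 1.2
```

Emit:
send_rows(
  rot=[
    [0,0,0.033],
    [0,0,0.033],
    [0,0,0.033],
    [0,0,0.017],
    [0,0,0],
    [0,0,0],
    [0,0,0],
    [0,0,0],
  ],
  translation=[
    [-0.0035,-0.0066,0],
    [-0.0035,-0.0066,0],
    [-0.0035,-0.0066,0],
    [-0.0017,-0.0033,0],
    [0,0,0],
    [0,0,0],
    [0,0,0],
    [0,0,0],
  ],
  grip=[0,0,0,0,0,0,0,0],
)

```text
t: 21.6
tool_pos: [0.4918, -0.2834, 0.1879]
tool_rot: [2.602, 1.761, -0.0]
ft_force: [2.5, -1.2, 1.8]
opening: -0.003
gripper_force: 1.6
```

Still on the spring. Now the last millimetres.

Emit:
send_rows(
  rot=[
    [0,0,0.015],
    [0,0,0],
    [0,0,0],
    [0,0,0],
    [0,0,0],
    [0,0,0],
    [0,0,0],
    [0,0,0],
  ],
  translation=[
    [-0.001,-0.005,0],
    [0,-0.005,0],
    [0,0,0],
    [0,0,0],
    [0,0,0],
    [0,0,0],
    [0,0,0],
    [0,0,0],
  ],
  grip=[0,0,0,0,0,0,0,0],
)

```text
t: 22.6
tool_pos: [0.4898, -0.2834, 0.188]
tool_rot: [2.607, 1.748, 0.002]
ft_force: [7.4, -5.7, -2.9]
opening: 0.003
gripper_force: 4.4
```

Emit:
send_rows(
  rot=[
    [0,0,0],
    [0,0,0],
    [0,0,0],
    [0,0,0],
    [0,0,0],
    [0,0,0],
    [0,0,0],
    [0,0,0],
  ],
  translation=[
    [-0.001,-0.002,0],
    [0,0,0],
    [0,0,0],
    [0,0,0],
    [0,0,0],
    [0,0,0],
    [0,0,0],
    [0,0,0],
  ],
  grip=[0,0,0,0,0,0,0,0],
)

```text
t: 23.6
tool_pos: [0.4898, -0.2834, 0.1881]
tool_rot: [2.607, 1.748, 0.003]
ft_force: [9.5, -5.2, -3.6]
opening: 0.001
gripper_force: 5.5
```

```bash
python3 e.py -.305 0;python3 -c "
from plant import *
s=get_state();print(s['tool_pos'],s['wrist_torque'],s['ft_force'])"
```

```text
-0.315 6 [0.4734 0.4736 0.4737] 0.2036
-0.295 280 [0.4322 0.4377 0.4397] 0.2115
-0.285 526 [0.4333 0.5017 0.5052] 0.212
-0.275 3050 [0.4401 0.4896 0.5018] 0.2106
-0.265 3886 [0.4213 0.4397 0.484 ] 0.2121
-0.255 4385 [0.4214 0.4394 0.487 ] 0.2127
end 0.3164940954268548
[ 0.48975582 -0.2834449   0.18803622] [-1.12525858 -2.02947306 -0.00616465] [ 9.5929012  -6.15842898 -3.00715393]
```

It is solid: the tool didn't move and the force rose to about 11 N. It has been held for over a second, so I'll release and move clear.

Emit:
send_rows(
  rot=[
    [0,0,-0.05],
    [0,0,-0.05],
    [0,0,-0.05],
    [0,0,-0.05],
    [0,0,-0.05],
    [0,0,-0.05],
    [0,0,-0.05],
    [0,0,-0.05],
  ],
  translation=[
    [0.005,0.014,0],
    [0.005,0.014,0],
    [0.005,0.014,0],
    [0.005,0.014,0],
    [0.005,0.014,0],
    [0.005,0.014,0],
    [0.005,0.014,0],
    [0.005,0.014,0],
  ],
  grip=[0,0,0,0,0,0,0,0],
)

```text
t: 24.65
tool_pos: [0.5235, -0.2811, 0.1876]
tool_rot: [-2.41, -2.015, 0.002]
ft_force: [0.2, -0.2, 0.5]
opening: -0.006
gripper_force: 0.0
```

Emit:
send_rows(
  rot=[
    [0,0,0],
    [0,0,0],
    [0,0,0],
    [0,0,0],
    [0,0,0],
    [0,0,0],
    [0,0,0],
    [0,0,0],
  ],
  translation=[
    [0,0.04,0],
    [0,0.04,0],
    [0,0.04,0],
    [0,0,-0.12],
    [0,0,-0.12],
    [0,0,-0.12],
    [0,0,-0.12],
    [0,0,-0.12],
  ],
  grip=[0,0,0,0,0,0,0,0],
)

```text
t: 25.65
tool_pos: [0.5595, -0.2873, 0.3691]
tool_rot: [2.412, 2.013, 0.0]
ft_force: [-0.1, 0.0, 0.1]
opening: -0.001
gripper_force: 0.0
```

Emit:
send_rows(
  rot=[
    [0,0,0],
    [0,0,0],
    [0,0,0],
    [0,0,0],
    [0,0,0],
    [0,0,0],
    [0,0,0],
    [0,0,0],
  ],
  translation=[
    [0,0,-0.05],
    [0,0,0],
    [0,0,0],
    [0,0,0],
    [0,0,0],
    [0,0,0],
    [0,0,0],
    [0,0,0],
  ],
  grip=[0,0,0,0,0,0,0,0],
)

```text
t: 26.65
tool_pos: [0.5592, -0.2873, 0.3828]
tool_rot: [2.411, 2.014, -0.0]
ft_force: [0.9, 0.2, -0.7]
opening: 0.001
gripper_force: 0.0
```

```bash
python3 e.py -.29 0;python3 - <<'E'
from plant import *
import cv2
s=get_state();print(s['tool_pos'],s['ft_force'],s['t'])
p,d=get_image("scene");cv2.imwrite("pics/end.png",p[:,:,::-1])
E
```

```text
-0.31 303 [0.4244 0.5029 0.512 ] 0.2111
-0.3 610 [0.4216 0.4391 0.5083] 0.212
-0.29 626 [0.421  0.438  0.5071] 0.2124
-0.28 652 [0.4211 0.4383 0.5061] 0.2125
-0.27 675 [0.4213 0.4387 0.5076] 0.2125
-0.26 696 [0.4213 0.439  0.5091] 0.2128
-0.25 724 [0.4211 0.4395 0.5104] 0.213
-0.24 746 [0.4211 0.44   0.5107] 0.2133
end 0.3228325953181605
[ 0.55918501 -0.28721431  0.38284166] [-0.26352261  0.05476171  0.95983438] 26.7
```

View pics/end.png

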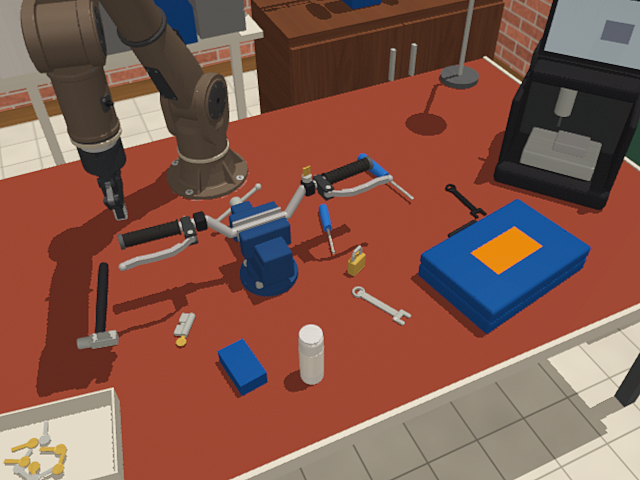

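The final view shows both levers out, with balls at (390,178) and (123,266) as at the start. The bench items haven't moved, and the gripper is clear at (118,210).

```bash
python3 -c "
from plant import *
print(finish_job())"
```

```text
the job is handed in; nothing more can be done
None
```

I pressed the left lever, then the right, to a solid stop short of its grip (about 11 N), held each for at least a second, saw both spring fully out, moved clear with nothing on the bench disturbed, and handed the job in at about 27 s.

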